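Load a sample plate on a gliding stage and read two wells

ROBOT

A 6-joint arm with a two-finger parallel gripper is mounted at the origin on the work surface. World frame = base frame: x ahead of the robot, y to its left, z up, the work surface at z = 0. Lengths are in m, angles in degrees, forces in N, time in s.
With the tool pointing down it reaches from about 0.35 to 0.875 m from the base axis. Payload 4.2 kg.
Tool frame: the origin (TCP) lies midway between the tips of the shut fingers; the grasp point (between the pads) lies 19 mm behind it; y points along the fingers, z is the direction in which the jaws open and shut, and the axes are right-handed (so a half turn about y gives the same grasp; the last joint's range is limited). The gripper opens to 87 mm and grips with 3 to 60 N. Pads are 19 mm wide; open, the fingers measure 117 mm over their backs; the gripper's body (75 mm by 190 mm) begins 51 mm behind the grasp point.
Start: joints at [14.817, 22.042, 0.453, 0, -68.411, -14.817], TCP at [0.625, 0, 0.223] pointing down, gripper open.
Joint ranges: [-179.83, 179.83], [-69.29, 118.12], [-61.27, 80.66], [-181.25, 117.63], [-171.15, -9.14], [-177.46, 177.46]. Speed limits (degrees/s): [159.86, 159.86, 180, 180, 180, 180].

INTERFACE

Orientations are given as [roll, pitch, yaw] about the fixed x, y, z axes, in that order (R = Rz(yaw) Ry(pitch) Rx(roll)).
In Python, from workcell import env gives the robot as it stands. The module is installed in compiled form; this text tells all that it offers. Calls block until the motion is done:
- env.goto(position, orientation): joint-space move of the TCP to a pose.
- env.move_straight(position, rotation=None, rate=0.15, force_limit=None): straight line of the TCP; rotation=None keeps the orientation; rate is the mean speed in m/s. With force_limit (N) it stops when the force on the tool has changed by that much, and returns True; else False.
- env.set_joints(angles): joint-space move.
- env.gripper_to(opening, grasp_force=None): opening from 0.0 (shut) to 1.0 (fully open); grasp_force is the grip in N (None keeps the last); returns when the fingers have stopped.
- env.dwell(seconds).
- env.inverse_kinematics(position, orientation): joint angles nearest the present ones, or None.
- env.read_state(): the state.
- env.grab_frame(name): name is "scene" or "side" or "wrist"; returns a dict with "image" (420x560x3 uint8, blue, green, red), "fx", "fy", "cx", "cy" (pixels), "position" and "orientation" of the camera in the world. Camera axes: x right, y up, looking along -z (the intrinsics and any distortion apply to the point x, -y, -z); pixel columns grow to the right and rows downward; lengths in m; the calibration is good to about 2 mm. The wrist camera is an equidistant fisheye: a pixel r from the principal point sees the ray r / f radians off the axis. A picture is of the moment at which its call begins. There is no depth.
A pose or a line that the arm cannot do raises env.Unreachable and nothing moves.
- env.close_job(): hands the job in, once; it reports no verdict.
Trained networks look in a picture, given as the dict that the camera call returned (one of the last four; its "shot" number tells which), for a name from the list of things; names that differ only in an ending like _2 or _b are one class to them, and where a whole thing is asked for, a point or a joint stands for the part that bears it (a point fixed in the world has none). Each returns a list of dicts, best first, with "score" (0 to 1); they miss things now and then, are a little off and sometimes report something else, mostly with a low value. They report only what shows in the picture. A call takes as long as a camera call. They do not tell look-alikes from the thing itself.
- env.search_frame(picture, thing): "xyz" ([x, y, z] in m, in world coordinates, good to about 4 mm: the middle of the surface that is visible of it).
- env.trace(picture, thing): "mask" (420x560 bool, what is visible of it).
The state is a dict: "clock": time; "joint_positions": joint angles; "qvel": joint speeds; "joint_torque": joint torques, N m; "position": TCP position; "tool_rot": TCP orientation; "force": force on the tool from outside, world axes, zero at the start; "wrist_torque": the same for the moment, N m; "opening": opening from 0.0 (shut) to 1.0 (fully open).
Only numpy, scipy, OpenCV 4.12 (cv2) and the standard library are available. Lean on these libraries where they do the work, as an engineer would, in place of code of your own. Each camera call takes 0.05 s, during which the arm holds its last target. There are 200 camera calls.

TASK

Draw the clip of the stage back until it stays open. Pull the white sample plate out of the amber-covered dark box by its blue tab, set it down on the bench, then take it by its long sides, lay it level in the stage nest with the tab in the notch, and let the clip snap onto its cut corner so that it is held against the fixed edges. Then move the stage by its yellow knob to bring the red sample centrally under the tip of the reading head, keep it still there for a good second, bring the green sample centrally under the tip, and leave it there; do not strike the reading head or disturb the other things.

Things in the scene. Friction and masses are not known exactly. Their poses are not given: they have to be found in the camera images.
- plate: white sample plate, 110 x 56 x 15 mm, about 130 g, a 2 x 4 grid of wells on top, blue tab. Origin: centre of the underside of the 110 x 56 body; +y (long axis) points to the tab, z up. The tab is 24 mm wide, 10 mm thick (underside level with the plate's), 32 mm long beyond the +y end. The (-x, -y) corner is cut off, 10 mm along x, 17 mm along y. Starts in a bay of the dark box, tab out.
- tab (a point): point on top of the plate's blue tab, in the middle of its width, 72 mm from the plate's origin along its +y; axes as the plate's.
- mark_red (a point): top of the red sample (disc 16 mm across in a well), at plate x = -12, y = +36, z = 15 mm.
- mark_green (a point): top of the green sample (disc 16 mm across in a well), at plate x = +12, y = -12, z = 15 mm.
- other_plate: dark grey plate of the same shape with a grey tab and no samples, in the other bay of the dark box; to be left alone.
- dark_box: low fixed box, 112 (x) x 138 (y) x 40 mm, amber cover, two bays 63 mm wide at y = +33.5 and -33.5 mm, open to its -x front. Origin: centre of its underside. Bay floor 12 mm above the bench, cover's underside 36 mm. The tabs stick out beyond the front by about 36 mm, nothing below them. Pulled 125 mm straight out along the box's -x, a plate is clear of it.
- nest (a point): centre of the nest on the stage's moving bed, on its top face, 45 mm above the bench; x, y along the slides, z up. A seated plate has its origin and axes here (tab to +y). The nest is open to -x and -y and moves with both slides. Lay the plate 2 to 4 mm short of the fixed edges (towards -x and -y); the clip then pushes it home.
- clip_post (a point): top centre of the upright post (12 mm diameter, upper 20 mm red) at the end of the curved clip arm; its top is 36 mm above the bed (a plate in the nest is 15 mm high), so pinch or push it near its top. It swings level on a 57 mm radius about a vertical hinge at nest x = +0.7, y = -98.7 mm.
- clip (a joint): clip arm angle (rad), 0 to 0.62, growing as it is drawn back, anticlockwise seen from above; post at nest (-24, -47) mm at 0, (-49, -71) mm at 0.62. Sprung over centre: driven away from 0.38 rad both ways with up to about 4 N at the post, so let go it stays at 0 or 0.62. Starts at 0, reaching into the nest; stops at about 0.09 on a seated plate.
- knob (a point): point on the axis of the yellow knob that moves the bed (22 mm diameter, 26 mm tall, its top 10 mm above this point), at nest x = -95, y = 0, z = +26 mm. Taken from above it moves the bed along x and y; each slide resists with about 10 N and stays where it is left.
- stage_x (a joint): travel of the upper slide (m), -0.03 to +0.03, growing to nest +x.
- stage_y (a joint): travel of the lower slide (m), 0 to 0.195, growing to nest +y. Near 0 the nest is clear of the reading head for loading; it starts between 0 and 0.03.
- head_tip (a point): tip of the fixed downward reading head, 72 mm above the bench (12 mm above a seated plate), 170 mm to the +y of the nest when stage_x = 0 and stage_y = 0. Its nozzle is at most 18 mm across up to 130 mm above the bench, then a 26 mm body; its arm and column stand to its +x.
- reading_head: the whole fixed reading head with its arm and column, 216 mm tall in all; must not be struck.
- mouse: grey computer mouse, 100 x 56 x 34 mm, a bystander; origin under its middle.
- beaker: glass beaker, 68 mm diameter, 85 mm tall, a bystander; origin at the centre of its base.
- stage: the stage's fixed base, 225 x 360 mm, origin on the bench below the middle of its rails. The bed on it carries the fixed edges: steel lips 6 mm high, inner faces at nest x = +28 mm (free between y = -25 and +30 for a finger), and an end stop 8 mm high, inner face at nest y = +55 mm, with a 32 mm wide notch (x = -16 to +16) for the tab: no room for fingers beside the tab.
Mind the look-alikes: they are no part of the job. What is shaped like the plate but turquoise is not meant.

How it is judged (in metres and radians):
On the way, in this order (a step that is already met when the one before it is completed fails the run):
1. the clip is drawn back and stays open by itself (value of joint clip above 0.55 rad and contact force between the fingers and clip below 0.1 N), for 0.1 s.
2. the plate is out of the dark box, set down flat on the bench and let go (height (world z) of plate below 0.004 m and angle between plate's own z axis and vertical below 0.05 rad and contact force between the fingers and plate below 0.1 N and linear speed of plate below 0.02 m/s), for 0.1 s.
3. the plate lies in the nest against the fixed edges, the clip on it, both let go (x of plate in the frame of nest between -0.004 and 0.003 m and y of plate in the frame of nest between -0.004 and 0.003 m and z of plate in the frame of nest between -0.002 and 0.003 m and angle between the y axis of plate and the y axis of nest, either way round below 0.06 rad and angle between plate's own z axis and vertical below 0.04 rad and value of joint clip between 0.04 and 0.18 rad and contact force between the fingers and plate below 0.1 N and contact force between the fingers and clip below 0.1 N), for 0.1 s.
4. the red sample is still under the tip of the reading head (x of plate in the frame of nest between -0.004 and 0.003 m and y of plate in the frame of nest between -0.004 and 0.003 m and z of plate in the frame of nest between -0.002 and 0.003 m and angle between the y axis of plate and the y axis of nest, either way round below 0.06 rad and angle between plate's own z axis and vertical below 0.04 rad and value of joint clip between 0.04 and 0.18 rad and horizontal distance between mark_red and head_tip below 0.005 m and linear speed of plate below 0.01 m/s), for 0.7 s.
At the end, for the whole second after the job is handed in: The plate lies flat in the nest within 4 mm of the fixed edges, the clip pressing on it (clip joint between 0.04 and 0.18 rad), the green sample's centre within 5 mm (horizontally) of the tip of the reading head, all at rest (x of plate in the frame of nest between -0.004 and 0.003 m and y of plate in the frame of nest between -0.004 and 0.003 m and z of plate in the frame of nest between -0.002 and 0.003 m and angle between the y axis of plate and the y axis of nest, either way round below 0.06 rad and angle between plate's own z axis and vertical below 0.04 rad and value of joint clip between 0.04 and 0.18 rad and horizontal distance between mark_green and head_tip below 0.005 m and linear speed of plate below 0.01 m/s); the robot touches nothing.
It fails at once if the reading head is struck (contact force between reading_head and anything else above 3 N).
It fails at once if the plate is tipped more than about 20 degrees (angle between plate's own z axis and vertical above 0.35 rad).
It fails at once if the other plate is moved from its bay by more than 20 mm (distance of other_plate from where it was at the start of the episode above 0.02 m).
It fails at once if the mouse or the beaker is pushed more than 30 mm or knocked over (distance of any of mouse, beaker from where it was at the start of the episode above 0.03 m or angle between beaker's own z axis and vertical above 0.5 rad).
It also fails if it takes over 72 s, if anything falls off the work surface, if the arm or the gripper's body presses on something with over 40 N, if the wrist force passes 120 N, or if a joint passes its speed limit or range.

## Working session

There is one attempt and no reset: what is moved stays moved. The work goes in short steps, each a Python script; the robot and the scene stay as the last script left them, time stands still between calls to the robot, and variables do not carry over. Pictures are saved under pics/ and viewed, about 8 in all and at most 12, crops included, and the job is handed in when it is done.

```bash
mkdir -p pics; ls; python3 - <<'E'
from workcell import env
import cv2,numpy as np
print(env.read_state())
for n in ("scene","side"):
    f=env.grab_frame(n); cv2.imwrite(f"pics/{n}0.png",f["image"])
    print(n,{k:v for k,v in f.items() if k!="image"})
    for t in ("plate","tab","mark_red","mark_green","other_plate","dark_box","nest","clip_post","knob","head_tip","mouse","beaker","stage"):
        try: print(t,[(np.round(d["xyz"],3).tolist(),round(d["score"],2)) for d in env.search_frame(f,t)[:3]])
        except Exception as e: print(t,repr(e))
E
```

```text
pics
{'clock': 0.0, 'joint_positions': array([ 1.48173688e+01,  2.20908716e+01,  3.78593880e-01, -3.12130187e-02,
       -6.84110145e+01, -1.48157933e+01]), 'qvel': array([ 0.0570607 , -0.00422241,  0.08985512,  0.01570758, -0.05550099,
        0.106873  ]), 'joint_torque': array([ 5.69075401e-04, -3.90661991e+01,  1.87403029e+01,  4.22001421e+00,
        1.09914420e-02, -1.81494070e-04]), 'position': array([6.24382967e-01, 3.54110978e-05, 2.21444589e-01]), 'tool_rot': array([-8.98733888e+01,  3.49359043e-03,  8.99900634e+01]), 'force': array([ 0.01668356, -0.24478832, -0.6039434 ]), 'wrist_torque': array([-0.04939503, -0.00021573,  0.03023351]), 'opening': 0.9998076315456125}
scene {'fx': 439.47060559800985, 'fy': 439.47060559800985, 'cx': 274.93916896364465, 'cy': 212.84742693105696, 'position': array([0.95418037, 0.51469501, 0.99021455]), 'orientation': array([ 36.52728716,  -0.64723379, 147.62528972]), 'shot': 1}
plate [([0.638, -0.283, 0.039], 0.68), ([0.823, -0.179, 0.014], 0.57), ([0.545, -0.299, 0.027], 0.46)]
tab [([0.54, -0.298, 0.024], 0.58), ([0.828, -0.184, 0.017], 0.58)
[... 1034 characters left out ...]
.52)]
mark_red [([0.546, -0.301, 0.022], 0.77), ([0.809, -0.2, 0.015], 0.63), ([0.614, 0.03, 0.045], 0.57)]
mark_green [([0.811, -0.195, 0.016], 0.91), ([0.394, 0.359, 0.028], 0.21)]
other_plate [([0.558, -0.233, 0.022], 0.65)]
dark_box [([0.611, -0.29, 0.039], 0.79), ([0.613, 0.031, 0.044], 0.59)]
nest [([0.618, 0.026, 0.042], 0.95), ([0.618, 0.023, 0.044], 0.58)]
clip_post []
knob [([0.614, 0.029, 0.046], 0.81), ([0.542, -0.298, 0.018], 0.4)]
head_tip []
mouse [([0.394, 0.359, 0.025], 0.71)]
beaker [([0.423, -0.429, 0.05], 0.78), ([0.559, -0.234, 0.021], 0.48), ([0.616, 0.029, 0.042], 0.22)]
stage [([0.634, 0.091, 0.022], 0.98), ([0.616, 0.026, 0.048], 0.83), ([0.618, 0.024, 0.045], 0.66)]
```

View pics/scene0.png

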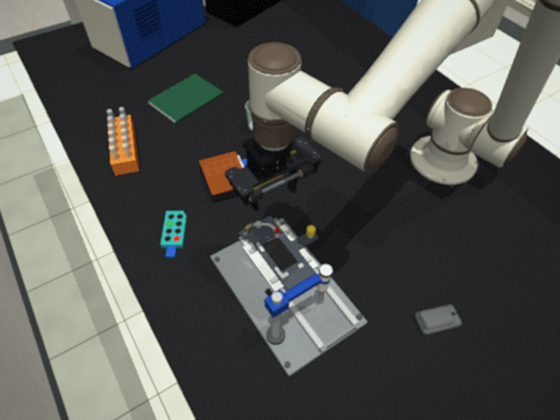

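View pics/side0.png

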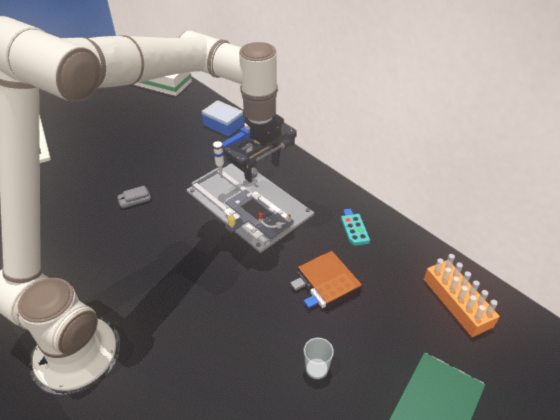

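The scene picture shows the stage with its knob at (311,232), the red clip post at (278,230), the head at (277,300), and the box at (222,172). The turquoise decoy is at (173,228). In the side picture the blue tab is at (312,301) with white plate behind it, the grey tab is at (298,284), the beaker at (318,358) and the mouse at (134,197).

```bash
cat > h.py <<'E'
from workcell import env
import cv2,numpy as np
from scipy.spatial.transform import Rotation as Ro
def ray(f,p,wrist):
    x,y=(p[0]-f["cx"])/f["fx"],(p[1]-f["cy"])/f["fy"]
    if wrist:
        t=np.hypot(x,y); s=np.sin(t)/t if t>1e-9 else 1.
        d=np.array([x*s,-y*s,-np.cos(t)])
    else: d=np.array([x,-y,-1.])
    return Ro.from_euler('xyz',f["orientation"],degrees=True).apply(d)
def onz(f,p,z,wrist=False):
    d=ray(f,p,wrist); c=np.array(f["position"]); return c+d*(z-c[2])/d[2]
def proj(f,P,wrist=False):
    v=Ro.from_euler('xyz',f["orientation"],degrees=True).inv().apply(np.array(P)-f["position"])
    x,y,z=v[0],-v[1],-v[2]
    if wrist:
        r=np.hypot(x,y); t=np.arctan2(r,z); x,y=x/r*t,y/r*t
    else: x,y=x/z,y/z
    return np.array([f["cx"]+f["fx"]*x,f["cy"]+f["fy"]*y])
def down(a): # jaws open along world angle a (deg)
    y=(a-90+180)%360-180
    return [-90,0,y]
def snap(n,name):
    f=env.grab_frame(n); cv2.imwrite(f"pics/{name}.png",f["image"]); return f
E
python3 - <<'E'
from h import *
import pickle
f=snap("wrist","w1"); pickle.dump(f,open("w1.pkl","wb"))
print({k:v for k,v in f.items() if k!="image"})
for t in ("plate","tab","nest","clip_post","knob","head_tip","reading_head","stage","dark_box"):
    try: print(t,[(np.round(d["xyz"],3).tolist(),round(d["score"],2)) for d in env.search_frame(f,t)[:3]])
    except Exception as e: print(t,repr(e))
cv2.imwrite("pics/w1b.png",cv2.resize(f["image"],(800,600),interpolation=cv2.INTER_CUBIC))
E
```

```text
{'fx': 325.19226210127806, 'fy': 325.19226210127806, 'cx': 279.1662545276666, 'cy': 207.40036964065865, 'position': array([ 0.62655806, -0.07248751,  0.38382212]), 'orientation': array([-1.55870110e+01,  1.08844313e-03, -1.79978572e+02]), 'shot': 3}
plate [([0.822, -0.184, 0.016], 0.59)]
tab [([0.817, -0.18, 0.02], 0.58)]
nest [([0.626, 0.016, 0.046], 0.96)]
clip_post [([0.614, -0.045, 0.06], 0.98)]
knob [([0.624, 0.011, 0.044], 0.73)]
head_tip [([0.744, 0.195, 0.023], 0.75)]
reading_head [([0.743, 0.194, 0.026], 0.89), ([0.63, 0.015, 0.046], 0.47)]
stage [([0.627, 0.014, 0.045], 0.9), ([0.626, 0.018, 0.048], 0.77), ([0.651, 0.024, 0.03], 0.64)]
dark_box [([0.601, -0.205, 0.019], 0.56)]
```

View pics/w1b.png

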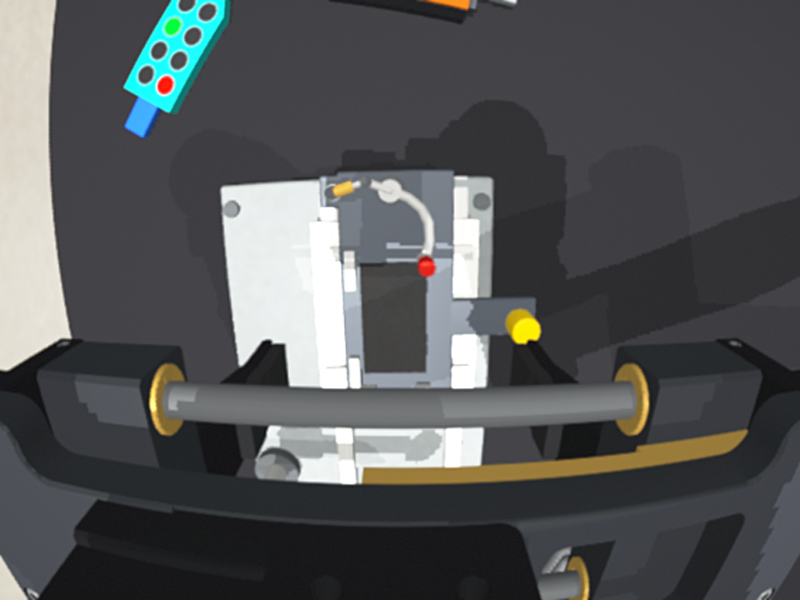

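The wrist picture shows the post top at about (427,265) and the knob at (524,325) of 800x600. The stage axes are almost parallel to the world axes, and the turquoise decoy is at upper left.

```bash
python3 - <<'E'
from h import *
import pickle
f=pickle.load(open("w1.pkl","rb"));im=f["image"].astype(int);b,g,r=im[...,0],im[...,1],im[...,2]
def blob(m,near):
    n,l,s,c=cv2.connectedComponentsWithStats(m.astype(np.uint8))
    i=min((k for k in range(1,n) if s[k,4]>15),key=lambda k:np.hypot(*(c[k]-near))); return c[i],s[i]
y=blob((r>150)&(g>130)&(b<80),(367,226)); rd=blob((r>150)&(g<70)&(b<70),(299,186))
ye=blob((r>240)&(g>220)&(b<80),(367,226))
print(y,ye,rd)
for n,c in(("knob",y[0]),("knobbright",ye[0])): print(n,onz(f,c,.076,True))
P=onz(f,rd[0],.078,True);K=onz(f,y[0],.076,True);d=P-K
print("post",P,"dist",np.hypot(*d[:2]),"yaw",np.degrees(np.arctan2(d[1],d[0])-np.arctan2(-47,71)))
q=lambda u,v,z:onz(f,(u*.7,v*.7),z,True)
for n,A,B,z in(("base front",(222,186),(493,180),.012),("recess L",(362,262),(362,372),.04),("recess R",(428,262),(427,372),.04),("bed R",(453,172),(453,260),.045),("baseR",(493,180),(486,384),.012),("baseL",(222,186),(238,366),.012)):
    a=q(*A,z);c=q(*B,z);e=c-a;print(n,a[:2],c[:2],np.degrees(np.arctan2(e[1],e[0])))
E
```

```text
(array([365.50800915, 228.15331808]), array([354, 216,  25,  25, 437], dtype=int32)) (array([367.64377682, 230.91845494]), array([359, 223,  18,  17, 233], dtype=int32)) (array([298.00925926, 186.69444444]), array([293, 180,  11,  14, 108], dtype=int32))
knob [0.5378813  0.03546848 0.076     ]
knobbright [0.53531102 0.03851859 0.076     ]
post [ 0.60841958 -0.00785385  0.078     ] dist 0.08277966933715666 yaw 1.9465341290237648
base front [ 0.77373882 -0.06401599] [ 0.55094293 -0.06571532] -179.56299717663174
recess L [ 0.6543574  -0.00346553] [0.65647894 0.08744576] 88.66316448689822
recess R [ 0.60449435 -0.00346381] [0.60356952 0.08736662] 90.58335976305806
bed R [ 0.58733877 -0.07138172] [ 0.58612185 -0.00608181] 91.06763703733839
baseR [ 0.55094293 -0.06571532] [0.54805236 0.11313303] 90.9259407324683
baseL [ 0.77373882 -0.06401599] [0.77330162 0.09736236] 90.15522231305528
```

```bash
cat >> h.py <<'E'
YAW=0.7; N0=np.array([0.631,0.039])
def nest(x,y,N=N0):
    c,s=np.cos(np.radians(YAW)),np.sin(np.radians(YAW)); return N+np.array([c*x-s*y,s*x+c*y])/1000
def post(q,N=N0):
    a=np.arctan2(51.7,-24.7)+q; return nest(.7+57.3*np.cos(a),-98.7+57.3*np.sin(a),N)
E
python3 - <<'E'
from h import *
print(env.inverse_kinematics([*post(0),.16],down(43)),env.inverse_kinematics([*post(0),.16],down(223)))
env.gripper_to(.5,12)
env.goto([*post(0),.13],[-90,0,133])
f=snap("wrist","w2")
print([(np.round(d["xyz"],3).tolist(),round(d["score"],2)) for d in env.search_frame(f,"clip_post")[:3]],post(0))
print(env.move_straight([*post(0),.066],rate=.15,force_limit=8))
env.gripper_to(0)
print(env.read_state()["opening"],env.read_state()["force"])
for q in np.arange(.06,.61,.06): env.move_straight([*post(q),.066],rate=.1)
env.dwell(.1);print(env.read_state()["opening"],env.read_state()["force"],env.read_state()["position"],post(.6))
env.gripper_to(.5)
env.move_straight([*post(.6),.16],rate=.25)
f=snap("wrist","w3");print([(np.round(d["xyz"],3).tolist(),round(d["score"],2)) for d in env.search_frame(f,"clip_post")[:3]],post(.62))
print(env.read_state()["clock"])
cv2.imwrite("pics/w23.png",np.hstack([cv2.resize(cv2.imread(f"pics/w{i}.png"),(400,300)) for i in (2,3)]))
E
```

```text
[ 1.44659971e+01  2.31863056e+01 -7.20829042e+00 -2.54444375e-14
 -5.96054040e+01 -1.51465997e+02] [ 14.46599714  23.18630562  -7.20829042   0.         -59.60540396
  28.53400286]
[([0.615, -0.043, 0.058], 0.74), ([0.536, -0.288, 0.021], 0.43)] [ 0.60757479 -0.00828727]
False
0.12698030880809782 [-2.87818289 -3.03218822  2.73537666]
0.12890324775113235 [-1.61279278 -0.98118914  3.27248784] [ 0.58304107 -0.03197669  0.06601316] [ 0.58297839 -0.03156741]
[([0.607, -0.056, 0.056], 0.92)] [ 0.58242608 -0.03257151]
9.025
```

View pics/w23.png

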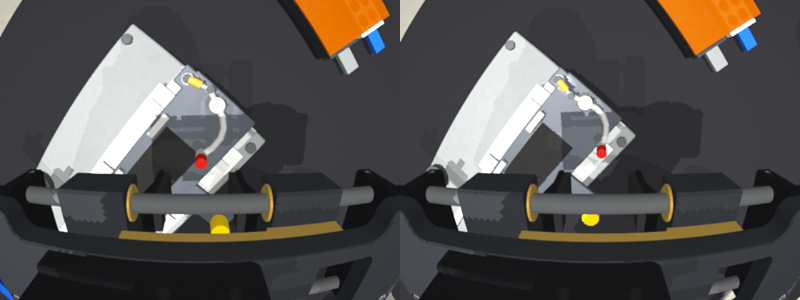

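The left half shows the post at its start, and the right half shows it drawn back and released. It stayed open, at about the 0.62 position. The tabs are at upper right.

```bash
python3 - <<'E'
from h import *
import pickle
env.goto([.46,-.275,.15],[-90,0,164])
f=snap("wrist","w4"); pickle.dump(f,open("w4.pkl","wb"))
im=f["image"].astype(int);b,g,r=im[...,0],im[...,1],im[...,2]
m=((b>150)&(r<90)&(b-g>60)).astype(np.uint8)
n,l,s,c=cv2.connectedComponentsWithStats(m)
for k in range(1,n):
    if s[k,4]>80:
        pts=np.argwhere(l==k)[:,::-1]
        W=np.array([onz(f,p,.022,True)[:2] for p in pts]).astype(np.float32)*1000
        print(c[k],s[k],cv2.minAreaRect(W))
for t in ("tab","other_plate"): print(t,[(np.round(d["xyz"],3).tolist(),round(d["score"],2)) for d in env.search_frame(f,t)[:3]])
cv2.imwrite("pics/w4b.png",cv2.resize(f["image"],(800,600),interpolation=cv2.INTER_CUBIC))
E
```

```text
[280.9076087  123.27717391] [265 101  31  37 184] ((531.9827880859375, -294.4893493652344), (24.908222198486328, 31.110416412353516), 78.29214477539062)
tab [([0.542, -0.3, 0.023], 0.64)]
other_plate [([0.551, -0.23, 0.021], 0.78)]
```

View pics/w4b.png

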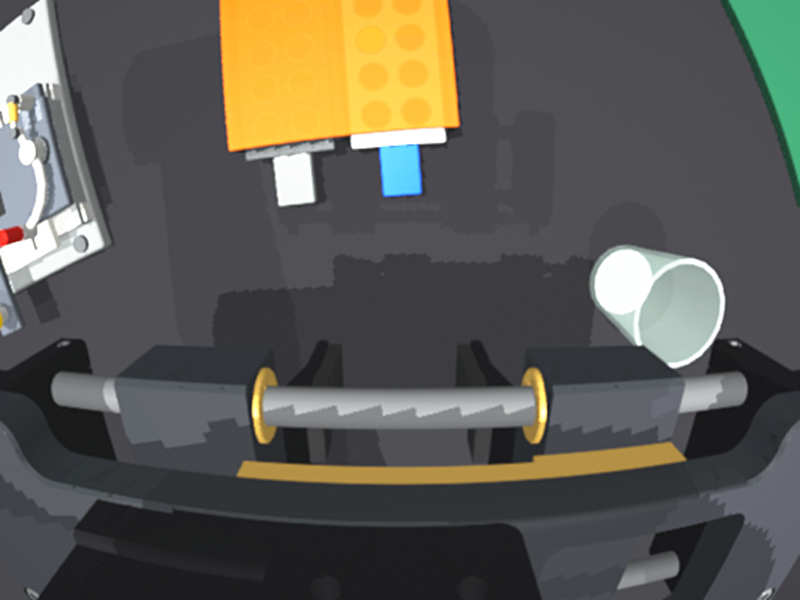

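The wrist picture shows the blue tab with corners (381,146), (419,144), (422,195) and (383,196) of 800x600, the grey tab to its left, and the beaker at the right.

```bash
python3 - <<'E'
from h import *
import pickle
f=pickle.load(open("w4.pkl","rb"))
q=lambda u,v,z:onz(f,(u*.7,v*.7),z,True)[:2]
A,B,C,D=[q(*p,.022) for p in((381,146),(419,144),(422,195),(383,196))]
ang=lambda d:np.degrees(np.arctan2(d[1],d[0]))
print(A,B,C,D,"centre",(A+B+C+D)/4,"len dir",ang(D-A+C-B),"wid dir",ang(A-B),ang(D-C),np.hypot(*(A-B)),np.hypot(*(C-B)))
a,b=q(230,151,.040),q(459,126,.040);print("boxfront",a,b,ang(a-b),np.hypot(*(a-b)))
a,b=q(275,205,.022),q(422,195,.022);print("tabs ends",a,b,ang(a-b))
a,b=q(352,147,.015),q(445,143,.015);print("plate end bottom?",a,b,ang(a-b))
print(q(595,290,.085),q(722,300,.085))
E
```

```text
[ 0.54983132 -0.28760324] [ 0.54463624 -0.31030822] [ 0.51357361 -0.30346841] [ 0.51958411 -0.28011279] centre [ 0.53190632 -0.29537317] len dir 166.84415977803044 wid dir 77.11213041380023 75.56826955924657 0.023291739818816787 0.03180675932065702
boxfront [ 0.57467722 -0.20072975] [ 0.54812456 -0.33452662] 78.77520892811864 0.1364061735772974
tabs ends [ 0.53441334 -0.21283101] [ 0.51357361 -0.30346841] 77.05136223187523
plate end bottom? [ 0.55494038 -0.26977411] [ 0.54129219 -0.326673  ] 76.51144821152135
[ 0.44638349 -0.3784735 ] [ 0.41573252 -0.46447959]
```

```bash
python3 - <<'E'
from h import *
import pickle
f=pickle.load(open("w4.pkl","rb"))
q=lambda u,v,z:onz(f,(u*.7,v*.7),z,True)[:2]
print("beaker base",q(622,280,.0),"rim",q(683,312,.085),"rim left",q(640,300,.085))
u=np.array([np.cos(np.radians(168.3)),np.sin(np.radians(168.3))])
T=np.array([.532,-.2955])+.003*u
o=[-90,0,77.5+90]
env.gripper_to(.5,40)
env.goto([*T,.09],o)
print(env.move_straight([*T,.015],rate=.12,force_limit=8),env.read_state()["position"])
env.gripper_to(0,40); s=env.read_state(); print("opening mm",s["opening"]*87,s["force"])
env.move_straight([*T,.019],rate=.05)
print(env.move_straight([*(T+.06*u),.019],rate=.12,force_limit=15))
s=env.read_state(); print("opening mm",s["opening"]*87,s["force"],s["position"],s["clock"])
f=snap("wrist","w5"); f2=snap("side","s5")
cv2.imwrite("pics/w5b.png",np.hstack([cv2.resize(f["image"],(400,300)),cv2.resize(f2["image"][200:380,200:440],(400,300))]))
E
```

```text
beaker base [ 0.41555557 -0.43343626] rim [ 0.41702324 -0.43379365] rim left [ 0.43290998 -0.40511142]
False [ 0.52970945 -0.2951448   0.01613694]
opening mm 23.460659139688765 [-0.3993603   1.0597048   2.47490438]
False
opening mm 23.245420549591678 [ 1.17232874  0.15570528 -0.67092438] [ 0.47132481 -0.28303699  0.01930083] 13.0917
```

View pics/w5b.png

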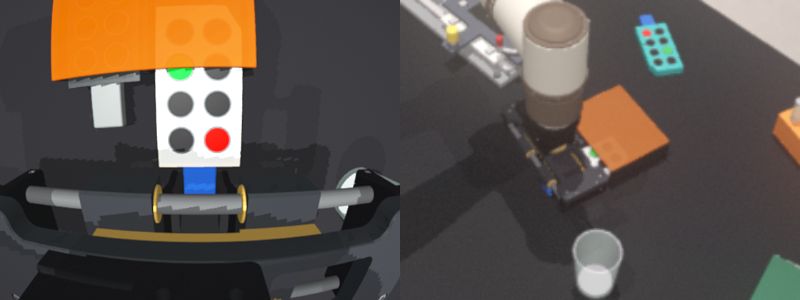

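The plate is coming out held by its tab, with red nearest the gripper and green still at the box front. The beaker is clear.

```bash
python3 - <<'E'
from h import *
import pickle
u=np.array([np.cos(np.radians(168.3)),np.sin(np.radians(168.3))])
T=np.array([.532,-.2955])+.003*u
o=[-90,0,77.5+90]
print(env.move_straight([*(T+.142*u),.019],rate=.15,force_limit=15))
E1=T+.142*u+[0,.03]
env.move_straight([*E1,.019],rate=.15)
print(env.move_straight([*E1,.0035],rate=.04,force_limit=8),env.read_state()["position"],env.read_state()["force"])
env.gripper_to(.5)
env.move_straight([*E1,.09],rate=.25)
E2=E1+.03*u
env.goto([*E2,.15],o)
f=snap("wrist","w6"); pickle.dump(f,open("w6.pkl","wb"))
im=f["image"].astype(int)
m=(im.min(2)>170).astype(np.uint8);m[:, :100]=0
m=cv2.morphologyEx(m,cv2.MORPH_CLOSE,np.ones((15,15)))
n,l,s,c=cv2.connectedComponentsWithStats(m)
for k in range(1,n):
    if s[k,4]>800:
        W=np.array([onz(f,p,.015,True)[:2] for p in np.argwhere(l==k)[:,::-1]]).astype(np.float32)*1000
        print(c[k],s[k],cv2.minAreaRect(W))
R=(im[...,2]>180)&(im[...,1]<80)&(im[...,0]<80);G=(im[...,1]>180)&(im[...,2]<90)&(im[...,0]<120)
for M in(R,G):
    n,l,s,c=cv2.connectedComponentsWithStats(M.astype(np.uint8))
    for k in range(1,n):
        if s[k,4]>30: print(c[k],s[k],onz(f,c[k],.015,True))
print(env.read_state()["clock"])
cv2.imwrite("pics/w6b.png",cv2.resize(f["image"],(800,600),interpolation=cv2.INTER_CUBIC))
E
```

```text
False
True [ 0.39001599 -0.23641084  0.00344738] [0.43708814 0.86414993 4.89649513]
[275.07653501  82.62950658] [ 222    0   89  148 8127] ((480.04827880859375, -249.5876922607422), (73.10392761230469, 153.759765625), 88.7625503540039)
[480.74714956 111.15560027] [ 440   66   95   81 2982] ((405.508544921875, -469.851318359375), (88.17185974121094, 128.35166931152344), 13.256265640258789)
[281.59141583 286.23467113] [ 178  281  204   13 1794] ((267.9689636230469, -208.2178955078125), (219.44212341308594, 14.063491821289062), 77.58153533935547)
[15.62195122 33.1097561 ] [11 28 10 12 82] [0.62498752 0.02762892 0.015     ]
[293.14655172 126.62931034] [285 119  15  14 116] [ 0.42384392 -0.2554731   0.015     ]
16.2667
```

View pics/w6b.png

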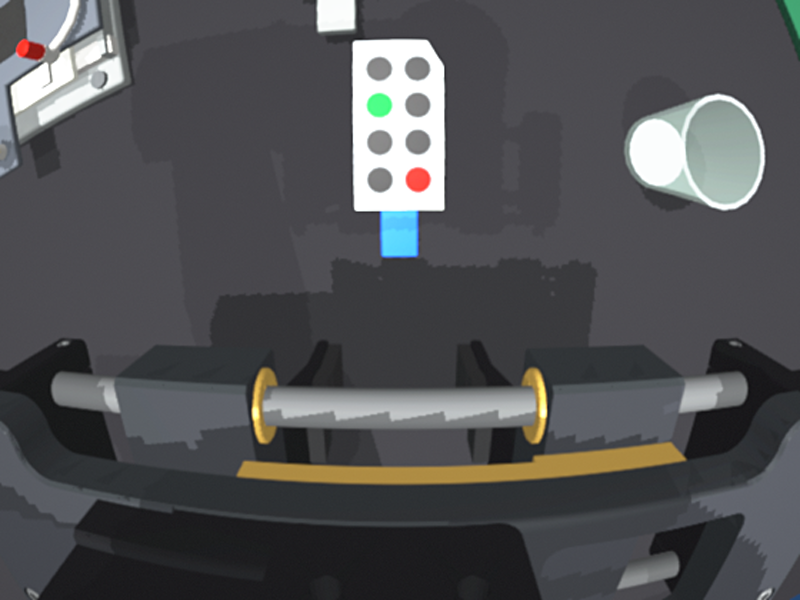

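The plate lies flat on the bench with red at (418,180), green at (379,105), and the tab at (400,235) toward the gripper. The cut corner is at far right.

```bash
python3 - <<'E'
from h import *
import pickle
f=pickle.load(open("w6.pkl","rb"))
q=lambda u,v:onz(f,(u*.7,v*.7),.015,True)[:2]
# plate-frame points: wells at x=+-12, y=36,12,-12,-36 ; corners
obs={(379,180):(12,36),(418,180):(-12,36),(379,105):(12,-12),(417,105):(-12,-12),(379,142):(12,12),(418,142):(-12,12),(379,68):(12,-36),(417,68):(-12,-36),(354,211):(28,55),(444,210):(-28,55),(354,41):(28,-55)}
W=np.array([q(*k) for k in obs])*1000; P=np.array(list(obs.values()),float)
Pm,Wm=P.mean(0),W.mean(0);U,S,V=np.linalg.svd((P-Pm).T@(W-Wm));R=(U@V).T
t=Wm-R@Pm;print("origin",t,"yaw x-axis",np.degrees(np.arctan2(R[1,0],R[0,0])),"res",np.abs((P@R.T+t)-W).max(0), "scale",S.sum()/((P-Pm)**2).sum())
E
```

```text
origin [ 462.47065683 -250.82121732] yaw x-axis 77.78004641008356 res [0.56148958 0.76285226] scale 1.0083089544821389
```

```bash
python3 - <<'E'
from h import *
import pickle
for n in("scene","side"): pickle.dump(snap(n,n+"7"),open(n+"7.pkl","wb"))
env.goto([*nest(0,35),.165],[-90,0,90.7])
f=snap("wrist","w7"); pickle.dump(f,open("w7.pkl","wb"));print(f["position"],f["orientation"],env.read_state()["clock"])
cv2.imwrite("pics/w7b.png",cv2.resize(f["image"][40:340,60:460],(800,600),interpolation=cv2.INTER_CUBIC))
E
```

```text
[0.63287838 0.00097008 0.32583901] [-1.55652008e+01 -5.62014140e-02 -1.79292967e+02] 18.075
```

View pics/w7b.png

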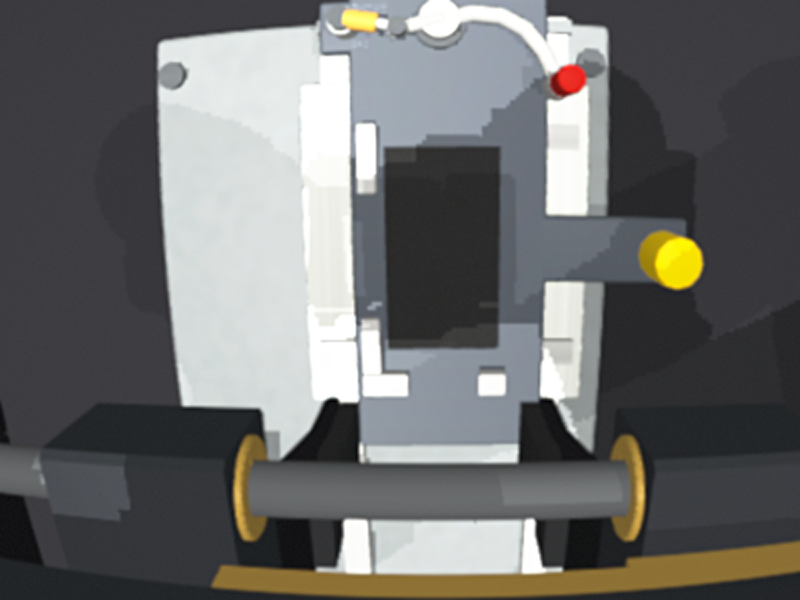

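The nest crop shows the notch between u=409 and u=478 at v≈372, the lips' inner edges at u≈376, and the lip gap over v≈182–320. The open red post is at (569,80) and the knob top at (679,263).

```bash
python3 - <<'E'
from h import *
import pickle
f=pickle.load(open("w7.pkl","rb"))
q=lambda u,v,z:onz(f,(60+u/2,40+v/2),z,True)[:2]
L=[q(376,130,.051),q(376,180,.051),q(381,325,.051)]
print("lip pts",L)
print("notch L,R",q(409,385,.053),q(478,383,.053)); print("stop face",q(390,374,.053),q(490,370,.053))
print("lip ends",q(366,182,.051),q(371,320,.051))
print("knob",q(679,263,.081),"post",q(569,78,.081))
print("recess",[q(*p,.045) for p in((385,148),(498,148),(388,348),(498,348))])
E
```

```text
lip pts [array([ 0.65876243, -0.01085957]), array([0.65867708, 0.01034112]), array([0.65682651, 0.07336508])]
notch L,R [0.64447435 0.10037024] [0.61370388 0.0990646 ]
stop face [0.65292037 0.09529567] [0.60855674 0.09289023]
lip ends [0.66290894 0.01117343] [0.66120208 0.07115179]
knob [0.5362182  0.03829025] post [ 0.58409721 -0.03125395]
recess [array([ 0.6554212 , -0.00329797]), array([ 0.60717551, -0.00393916]), array([0.6542961 , 0.08565191]), array([0.60458305, 0.08505814])]
```

```bash
sed -i 's/^YAW=.*/YAW=1.1; N0=np.array([0.6303,0.0393])/' h.py; python3 - <<'E'
from h import *
import pickle
G=np.array([.4596,-.2502])
env.gripper_to(1,25)
env.goto([*G,.08],[-90,0,167.8])
print(env.move_straight([*G,.004],rate=.12,force_limit=8))
env.gripper_to(0,25); s=env.read_state(); print("opening mm",s["opening"]*87,s["force"],s["position"])
env.move_straight([*G,.10],rate=.2)
T=nest(-2,0)
env.goto([*T,.11],[-90,0,91.1])
env.move_straight([*T,.065],rate=.15)
f=snap("wrist","w8"); pickle.dump(f,open("w8.pkl","wb")); f2=snap("scene","s8")
print(env.read_state()["clock"],env.read_state()["position"],T,env.read_state()["force"])
cv2.imwrite("pics/w8b.png",np.hstack([cv2.resize(f["image"][0:300,80:480],(400,300)),cv2.resize(f2["image"][190:340,200:400],(400,300))]))
E
```

```text
False
opening mm 55.99309345717653 [-0.84369558 -0.05859655  1.33057389] [ 0.45969035 -0.25031417  0.00424197]
24.95 [0.62939744 0.03916651 0.06638895] [0.62830037 0.03926161] [ 0.12038346  1.48587414 -1.50656412]
```

View pics/w8b.png

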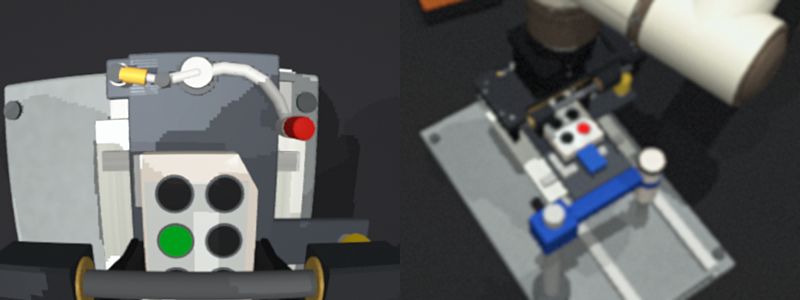

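The plate hangs level over the nest with its tab towards the notch. The cut corner faces the opened post at (299,127).

```bash
python3 - <<'E'
from h import *
import pickle
T=nest(-2,0)
env.dwell(.2);p=env.read_state()["position"];print(p-[*T,.065])
print(env.move_straight([*T,.0495],rate=.03,force_limit=6));s=env.read_state();print(s["position"],s["force"])
env.gripper_to(.77); 
env.move_straight([*T,.12],rate=.2)
# look
env.goto([*nest(0,35),.165],[-90,0,91.1])
f=snap("wrist","w9"); pickle.dump(f,open("w9.pkl","wb"));print(env.read_state()["clock"])
cv2.imwrite("pics/w9b.png",cv2.resize(f["image"][40:340,60:460],(800,600),interpolation=cv2.INTER_CUBIC))
E
```

```text
[0.00054127 0.00010539 0.00105639]
True
[0.62774644 0.03915977 0.04924963] [-0.93117779 -0.13270131  3.96771014]
27.125
```

View pics/w9b.png

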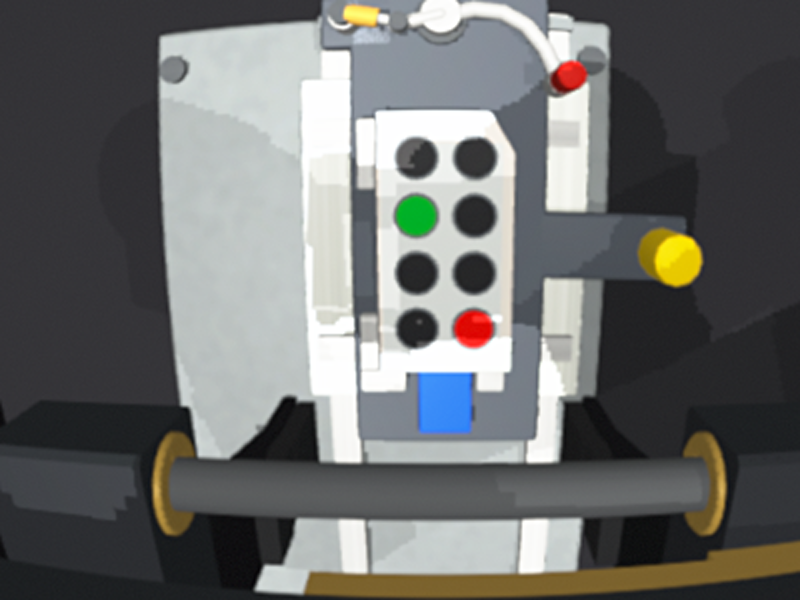

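The plate sits in the nest with the tab in the notch and small gaps to the lip and stop. Next the clip.

```bash
python3 - <<'E'
from h import *
import pickle
env.gripper_to(.5,12)
print(post(.62)); 
env.goto([*post(.62),.12],[-90,0,133])
print(env.move_straight([*post(.62),.066],rate=.15,force_limit=8))
env.gripper_to(0); s=env.read_state(); print(s["opening"],s["force"])
for q in np.arange(.56,.21,-.06): env.move_straight([*post(q),.066],rate=.1)
s=env.read_state(); print(q,s["opening"],s["force"])
env.gripper_to(.5)
env.move_straight([*post(q),.12],rate=.2)
env.goto([*nest(0,35),.165],[-90,0,91.1])
f=snap("wrist","w10"); pickle.dump(f,open("w10.pkl","wb"));f2=snap("scene","s10");pickle.dump(f2,open("s10.pkl","wb"));print(env.read_state()["clock"])
a=cv2.resize(f["image"][40:250,180:460],(400,300),interpolation=cv2.INTER_CUBIC);b=cv2.resize(f2["image"][190:385,200:400],(400,390),interpolation=cv2.INTER_CUBIC)
c=np.zeros((390,800,3),np.uint8);c[:300,:400]=a;c[:,400:]=b
cv2.imwrite("pics/w10b.png",c)
E
```

```text
[ 0.58222692 -0.03260888]
False
0.130166176397032 [-2.1542986  -1.08580388  3.11405546]
0.2599999999999998 0.12891591715370423 [-2.05238281  2.37169778  3.14617129]
33.55
```

View pics/w10b.png

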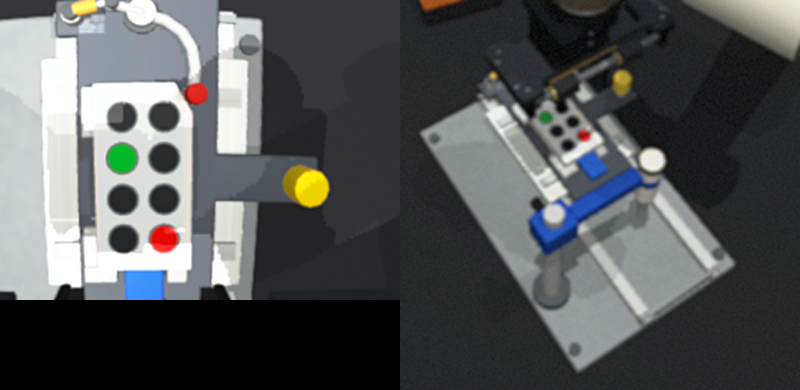

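The clip has snapped onto the plate's cut corner, with the post at (196,93) against it, and the plate lies against the lip and the stop. I'll take the knob and use the slide end stops as references.

```bash
python3 - <<'E'
from h import *
import pickle
f=pickle.load(open("w10.pkl","rb"))
q=lambda u,v,z:onz(f,(180+u*.7,40+v*.7),z,True)[:2]
K=q(311,188,.081)
print("knob",K,"post",q(196,92,.081),"red",q(164,239,.06),"green",q(121,158,.06))
s=pickle.load(open("s10.pkl","rb"));print("tip guess",onz(s,(324,290),.072))
K=(K+np.array([.5353,.0375]))/2
o=[-90,0,1.1]
env.gripper_to(.55,50)
env.goto([*K,.13],o)
print(env.move_straight([*K,.062],rate=.15,force_limit=8))
env.gripper_to(0,50); st=env.read_state(); print("open mm",st["opening"]*87,st["position"],st["force"])
R=np.array([[np.cos(np.radians(1.1)),-np.sin(np.radians(1.1))],[np.sin(np.radians(1.1)),np.cos(np.radians(1.1))]])
p=st["position"][:2]
hy=env.move_straight([*(p+R@[0,-.045]),.062],rate=.04,force_limit=22)
env.dwell(.2);st=env.read_state();p1=st["position"][:2];print("ystop",hy,R.T@(p1-p),st["force"],p1)
p1=p1+R@[0,.002]
hx=env.move_straight([*(p1+R@[-.065,0]),.062],rate=.04,force_limit=22)
env.dwell(.2);st=env.read_state();p2=st["position"][:2];print("xstop",hx,R.T@(p2-p),st["force"],p2,st["clock"])
E
```

```text
knob [0.53673839 0.03807888] post [ 0.60362963 -0.01043115] red [0.6168157  0.07492373] green [0.6428127  0.02747391]
tip guess [0.6036955  0.19239116 0.072     ]
False
open mm 20.66164051851796 [0.53622257 0.03773371 0.062432  ] [-1.32480799 -0.37460955  3.11488419]
ystop True [ 0.00015151 -0.00773909] [-1.46115973  5.33356549  3.671935  ] [0.53652262 0.02999895]
xstop True [-0.03159065 -0.00738117] [ 2.43015635 -3.6286259   0.18785688] [0.50477944 0.02974744] 38.425
```

```bash
python3 - <<'E'
from h import *
import pickle
c,s=np.cos(np.radians(1.1)),np.sin(np.radians(1.1));R=np.array([[c,-s],[s,c]])
p2=np.array([.50478,.02975]); 
tip=p2+R@[.095+.030,.170]  # bed: sx=-30, sy~0
print("tip from stops",tip)
out=[]
for n in("scene","side"):
    f=pickle.load(open(n+"7.pkl","rb")); im=f["image"].copy()
    big=cv2.resize(im,None,fx=5,fy=5,interpolation=cv2.INTER_CUBIC)
    for z,col in((.072,(0,0,255)),(.130,(0,255,0)),(.216,(255,0,255))):
        u=proj(f,[*tip,z]);print(n,z,u); cv2.drawMarker(big,tuple(int(x) for x in (u+.5)*5),col,cv2.MARKER_CROSS,14,1)
    u=((proj(f,[*tip,.12])+.5)*5).astype(int); out.append(big[u[1]-250:u[1]+250,u[0]-200:u[0]+200])
    print(n,"crop origin px",(u-[200,250])/5)
cv2.imwrite("pics/tip.png",np.hstack(out))
E
```

```text
tip from stops [0.6264934  0.20211835]
scene 0.072 [318.43230264 298.11535077]
scene 0.13 [320.85943243 286.37595736]
scene 0.216 [324.92898569 266.69259021]
scene crop origin px [280.8 238.8]
side 0.072 [220.41846337 176.99543751]
side 0.13 [218.82709764 162.78835735]
side 0.216 [216.30923732 140.30990209]
side crop origin px [179.6 115.6]
```

View pics/tip.png

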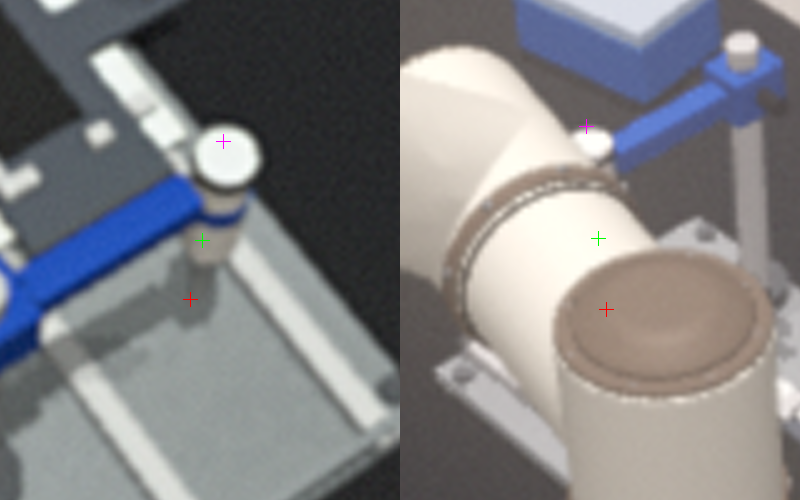

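The overlay shows the predicted tip axis running along the real nozzle in the scene view: the body bottom appears at v≈262 and the tip at about v≈310 once the radius is allowed for. The side view is mostly blocked by the arm, but its visible cap agrees too. The stop-based tip position stands to within a few mm, so I'll move to red.

```bash
cat >> h.py <<'E'
RM=np.array([[np.cos(np.radians(1.1)),-np.sin(np.radians(1.1))],[np.sin(np.radians(1.1)),np.cos(np.radians(1.1))]])
P0=np.array([.53622,.03773]); TIP=np.array([.6265,.2021])
def stage_to(sx,sy,rate=.08):
    t=P0+RM@[(sx-1.59)/1000,(sy-7.74)/1000]
    cmd=t.copy()
    for i in range(3):
        env.move_straight([*cmd,.062],rate=rate if i==0 else .02); env.dwell(.15)
        e=t-env.read_state()["position"][:2]; print("err mm",RM.T@e*1000)
        if np.hypot(*e)<.0007: break
        cmd=cmd+e
    return t
def marks(f):
    im=f["image"].astype(int);b,g,r=im[...,0],im[...,1],im[...,2]
    for n,M in(("red",(r>130)&(g<80)&(b<80)),("green",(g>110)&(r<80)&(b<100))):
        k,l,s,c=cv2.connectedComponentsWithStats(M.astype(np.uint8))
        for i in range(1,k):
            if s[i,4]>6: print(n,c[i].round(1),s[i,2:],((onz(f,c[i],.06)[:2]-TIP)*1000).round(1))
E
python3 - <<'E'
from h import *
import pickle
stage_to(12,60); stage_to(12,134)
env.dwell(.2)
for n in("scene","side"):
    f=snap(n,n+"R"); pickle.dump(f,open(n+"R.pkl","wb")); print(n,"tip px",proj(f,[*TIP,.072])); marks(f)
st=env.read_state();print(st["clock"],st["force"],st["opening"]*87)
E
```

```text
err mm [5.20994493 3.53983994]
err mm [0.26328807 0.52913442]
err mm [0.21051363 1.92113228]
err mm [0.22620005 0.49187065]
scene tip px [318.42523356 298.11048663]
red [135.9 163.8] [3 7 9] [ 193.8 -621.1]
red [202.4 169. ] [4 9 9] [  41.6 -503.2]
red [205.9 178. ] [3 7 7] [  48.8 -467.9]
red [210.2 189.5] [4 8 8] [  57.6 -424.4]
red [176.1 238.2] [ 5  4 15] [ 203.7 -328.1]
red [303.2 265.3] [ 4  5 16] [-23.6 -94. ]
red [318.8 299.2] [ 5  5 18] [-3.3 -1.4]
green [169.7 223.3] [ 5  4 15] [ 198.4 -379. ]
side tip px [220.42370388 176.99733382]
red [234.7 193.7] [3 4 7] [ -7.7 -79.8]
42.125 [ 2.17228409 -8.22389686  6.22912821] 20.45840403579706
```

```bash
python3 - <<'E'
from h import *
import pickle
f=pickle.load(open("sceneR.pkl","rb"));im=f["image"].astype(int)
N=TIP+RM@[.012,-.036]
pt=lambda x,y,z:proj(f,[*(N+RM@[x/1000,y/1000]),z]).round(1)
print("post",pt(-28.4,-49.7,.073),"red",pt(-12,36,.06),"tab",pt(0,71,.055),"knobtop",pt(-95,0,.081))
print("plate corners",[pt(*c,.06) for c in((28,55),(-28,55),(28,-55),(-28,-38))])
for v in range(280,320):
    row=""
    for u in range(300,346):
        b,g,r=im[v,u]
        row+="R" if r>g+50 and r>b+50 else "B" if b>r+40 and b>g+25 else "G" if g>r+40 else "Y" if r>b+60 else str(min(9,int((b+g+r)/3/26)))
    print(v,row)
b,g,r=im[...,0],im[...,1],im[...,2]
m=((b>r+40)&(b>g+25)).astype(np.uint8);n,l,s,c=cv2.connectedComponentsWithStats(m)
print([(c[k].round(1),s[k]) for k in range(1,n) if s[k,4]>10 and 250<c[k][0]<380 and 240<c[k][1]<340])
E
```

```text
post [302.4 266.8] red [318.  300.4] tab [322.8 316. ] knobtop [337.8 267.1]
plate corners [array([308.8, 315.9]), array([328.5, 303.3]), array([281.4, 279.3]), array([304.8, 273.2])]
280 88777BBBBBBBBBBBBBBBBB455555432222222211110000
281 887BBBBBBBBBBBBBBBBBBB344444BB2222222111110010
282 8BBBBBBBBBBBBBBBBBBBBBBBBBBBB32222221110100000
283 BBBBBBBBBBBBBBBBBBB233BBBBB3333322222100000000
284 BBBBBBBBBBBBBBBBB23444443444433333332110010100
285 BBBBBBBBBBBBBBBB334455555555433466433210010001
286 BBBBBBBBBBBBB345444455555555446787643321001111
287 BBBBBBBBBBBB3566544555555554568998754332101111
288 BBBBBBBBBBBB2456555555555556789998876433210111
289 BBBBBBBBBBB11233455555555568888888887653321011
290 BBBBBBB454211012344455555578888888888864322101
291 BBBBB35775200001344444444468888888888886433211
292 BBBB357875210001344333332346888888888888644321
293 BBBB356765311012354333332224788888888888864431
294 B211123455432234555333333223588888888888875432
295 5421101245555555554333454333468888888888776532
296 7521100135655555543333456543346888888887777643
297 7410000135565665RRR33346775333468888877777776
[... 568 characters left out ...]
4665689999999999987BBBBBB57875433333333577667
310 468765689999999998BBBBBBBBB5653333333333345677
311 46887657899999987BBBBBBBBBBB433333333333334677
312 3578876678999986BBBBBBBBBBBBBB3333333333333567
313 3357887568998764BBBBBBBBBBBBBB3333333333333356
314 4346788656887653BBBBBBBBBBBBBBB333333333333345
315 63347887655667653BBBBBBBBBBBBBBB33333333333334
316 743357887666787643BBBBBBBBBBBBBBB3333333333333
317 864335787777888753BBBBBBBBBBBBBBB3333333333344
318 8764346778888887533BBBBBBBBBBBBBB3333333333445
319 88753346788887654333BBBBBBBBBBBBB3333333334555
[(array([291.2, 294.6]), array([264, 274,  66,  43, 760], dtype=int32)), (array([324. , 315.4]), array([316, 307,  17,  18, 177], dtype=int32))]
```

Red's disc is centred at about (319,300) in the scene pixels, and the nozzle end is at about (320,298). With the 12 mm gap, the expected centre is (319.6,300.4), so red is central within about 1.5 mm. I'll hold there, then move to green.

```bash
python3 - <<'E'
from h import *
import pickle
env.dwell(1.3)
t=stage_to(-12,182)
env.gripper_to(.55); env.dwell(.1)
env.move_straight([*t,.13],rate=.15)
env.move_straight([t[0]-.03,t[1]-.12,.2],rate=.2)
env.dwell(.2)
f=snap("scene","sceneG");im=f["image"].astype(int)
N=TIP+RM@[-.012,.012]
pt=lambda x,y,z:proj(f,[*(N+RM@[x/1000,y/1000]),z]).round(1)
print("exp post",pt(-28.4,-49.7,.073),"red",pt(-12,36,.06),"green",pt(12,-12,.06),"tab",pt(0,71,.055),"knob",pt(-95,0,.076)); marks(f)
b,g,r=im[...,0],im[...,1],im[...,2]
for nm,m in(("blue",(b>r+40)&(b>g+25)),("yellow",(r>b+60)&(g>b+50))):
    n,l,s,c=cv2.connectedComponentsWithStats(m.astype(np.uint8))
    print(nm,[(c[k].round(1),s[k]) for k in range(1,n) if s[k,4]>10 and 250<c[k][0]<390 and 230<c[k][1]<380])
for v in range(286,310): print(v,"".join("G" if im[v,u,1]>im[v,u,2]+30 and im[v,u,1]>im[v,u,0]+30 else str(min(9,im[v,u].sum()//78)) for u in range(300,346)))
f2=snap("side","sideG");print("side exp",[proj(f2,[*(N+RM@[x,y]),z]).round(1) for x,y,z in((-.012,.036,.06),(.012,-.012,.06),(-.0284,-.0497,.073))]);marks(f2)
st=env.read_state();print(st["clock"],st["force"],st["position"])
E
```

```text
err mm [-1.77802056  1.00236976]
err mm [-0.14554014  0.44059948]
exp post [322.6 276.9] red [339.2 311.4] green [318.  300.4] tab [344.5 327.5] knob [358.3 278.3]
red [224.4 159.1] [12 12 36] [ -29.7 -504.2]
red [214.6 158.5] [ 6  5 11] [  -6.9 -521.4]
red [203.8 160.1] [ 9  4 11] [  22.6 -532. ]
red [135.8 164.2] [ 4  8 10] [ 194.7 -619.7]
red [217.4 163.1] [4 6 7] [  -5.1 -500.8]
red [234.4 164.8] [ 6  9 18] [ -43.3 -469.4]
red [210.  166.2] [12 12 40] [  18.6 -501.4]
red [239.9 164. ] [4 5 7] [ -58.1 -464.1]
red [202.1 167.5] [3 8 8] [  39.8 -508.8]
red [114. 171.] [3 7 7] [ 256.4 -627.4]
red [129.8 170.7] [13  4 17] [ 218.4 -605.1]
red [218.8 170.7] [ 6  8 18] [   5.2 -472.9]
red [225.8 172.1] [ 8  4 14] [  -8.9 -457.9]
red [119.4 173. ] [6 3 7] [ 246.2 -612.2]
red [205.7 177. ] [ 4  9 10] [  47.5 -471.4]
red [214.7 176.6] [ 5  6 10] [  25.4 -459.5]
red [210.1 187.8] [ 5 11 14] [  55. -430.]
red [176.1 238.2] [ 5  4 15] [ 203.7 -328.1]
red [340.1 310.1] [ 5  5 22] [-28.7  46.1]
green [169.6 223.4] [ 5  4 16] [ 198.8 -378.8]
green [318.7 299.3] [ 5  5 19] [-3.  -1.3]
blue [(array
[... 1013 characters left out ...]
44444468886GGGGGGG89999997421235788753334
301 5542234444467887GGGGGGG89999985211113689874334
302 55432234333568887GGGGG899999985211112689986433
303 6554322333345788888788999889986311113689998633
304 6665422233334578999999876567897532125799999753
305 5555542333333458999998743234789865457999999975
306 5556653333333456899998521112589988889988788997
307 5667876433333345789997411111368999999865567898
308 6788888632333334578998521111368999998654445789
309 7888888743333333457998531111479999997543334589
side exp [array([205.4, 176.1]), array([220.7, 179.8]), array([217.9, 188.7])]
red [218.8 190. ] [3 5 8] [-33.6 -33.1]
47.4083 [ 0.12128754 -0.19210255  0.76347298] [0.48925948 0.09219364 0.19939325]
```

```bash
python3 -c "
from workcell import env
print(env.close_job())"
```

```text
the job is handed in; nothing more can be done
None
```

The whole job was carried out and handed in at about 47 s of the 72 s allowed; the hand-in gave no verdict.

- **Clip and plate:** I drew the clip back and it stayed open. I pulled the plate out by its tab, set it flat on the bench, re-gripped it by its long sides and laid it in the nest. I then let the clip snap onto the cut corner.
- **Stage:** I found the zero of both slides by pushing the bed gently to its stops with the knob. From there I brought red under the tip, held it for well over a second, then moved to green, let go and backed off.

**Last checks:**
- **Centring:** In the scene camera the green disc sits at about (319, 300) px with the nozzle end at about (320, 298), the same as red had. That puts it about 1–1.5 mm off centre.
- **Plate and clip:** The plate, tab, clip post and knob were all within about 1.5 px of where a seated plate with the clip on it should show.
- **Robot:** The arm was clear of everything, with tool force below 1 N.

**Disagreements and gaps:**
- The scene camera showed a steady offset of about 1 px against the stop-based positions, which is within its calibration.
- An early rough pixel guess of the tip was about 20 mm off, and I dropped it.
- The side camera could not see the samples at the end.
- I did not re-measure the mouse, beaker or other plate after the job. Nothing came near the mouse, the beaker looked undisturbed in pictures up to setting the plate down, and no move met unexpected force.

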